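# Slide a tall iron block home on a magnetic chuck and switch the chuck on

### The arm

A 6-joint arm with a two-finger parallel gripper is mounted at the origin on the work surface. World frame = base frame: x ahead of the robot, y to its left, z up, the work surface at z = 0. Lengths are in m, angles in degrees, forces in N, time in s.
With the tool pointing down it reaches from about 0.3 to 0.775 m from the base axis. Payload 14.6 kg.
Tool frame: the origin (TCP) lies between the finger pads; the fingertips stand ctrl.nose_length ahead of it and the grasp point (between the pads) lies 11 mm behind it (ctrl.nose_length is the distance from the TCP to the fingertips, in m); y points along the fingers, x is the direction in which the jaws open and shut, and the axes are right-handed (so a half turn about y gives the same grasp; the last joint's range is limited). The gripper opens to 85 mm and grips with 20 to 120 N. Pads are 22 mm wide; open, the fingers measure 114 mm over their backs; the gripper's body (76 mm by 85 mm) begins 54 mm behind the grasp point. The pads swing forward as they close: fully open they stand 13 mm farther back than shut.
Start: joints at [68.778, 17.183, 87.147, -0, 75.671, -3.816], TCP at [0.165, 0.525, 0.239] pointing down, gripper open.
Joint ranges: [-173.82, 173.82], [-45.26, 126.66], [13.44, 144.39], [-59.66, 239.66], [0, 175.72], [-146.38, 146.38]. Speed limits (degrees/s): [127.2, 127.2, 147.25, 180, 180, 180].

### API

Orientations are given as [roll, pitch, yaw] about the fixed x, y, z axes, in that order (R = Rz(yaw) Ry(pitch) Rx(roll)).
In Python, from station import ctrl gives the robot as it stands. The module is installed in compiled form; this text tells all that it offers. Calls block until the motion is done:
- ctrl.goto(position, orientation): joint-space move of the TCP to a pose.
- ctrl.line_to(position, ori=None, velocity=0.15): straight line of the TCP; ori=None keeps the orientation; velocity is the mean speed in m/s.
- ctrl.set_joints(angles): joint-space move.
- ctrl.let_go() and ctrl.grab(f_grip=None): open the fingers fully, or close them until they stop; f_grip is the grip in N (None keeps the last).
- ctrl.pause(seconds).
- ctrl.inverse_kinematics(position, orientation): joint angles nearest the present ones, or None.
- ctrl.get_image(name): name is "side" or "top"; returns (picture, depth): 480x640x3 uint8, red, green, blue; 480x640 float32, m along the optical axis (not along the pixel's ray), 0 where there is no reading.
- ctrl.get_calibration(name): a dict with "K" (3x3 intrinsics, pixels), "rvec" (rotation vector, rad) and "tvec" (3), from world to camera coordinates, as OpenCV has them. Camera axes: x right, y down, z forward; pixel columns grow to the right and rows downward; lengths in m; the calibration is good to about 2 mm. A picture is of the moment at which its call begins. get_calibration takes no time and is no camera call.
A pose or a line that the arm cannot do raises ctrl.IKError and nothing moves.
- ctrl.hand_in(): hands the job in, once; it reports no verdict.
Readings, each from a call of its own:
- ctrl.current_t(): time.
- ctrl.current_qpos(): joint angles.
- ctrl.current_qvel(): joint speeds.
- ctrl.current_effort(): joint torques, N m.
- ctrl.current_ee_pos(): TCP position.
- ctrl.current_ee_rot(): TCP orientation.
- ctrl.current_ft_force(): force on the tool from outside, world axes, zero at the start.
- ctrl.current_wrist_torque(): the same for the moment, N m.
- ctrl.current_opening(): finger opening in m.
Only numpy, scipy, OpenCV 4.12 (cv2) and the standard library are available. Lean on these libraries where they do the work, as an engineer would, in place of code of your own. Each camera call takes 0.05 s, during which the arm holds its last target.

### The job

Set the tall hollow iron block up for grinding: push it, without lifting it, low near its base so that it slides over the magnetic chuck and does not tip, until it sits flat against both the back rail and the end stop. Then push the chuck's lever over as far as it goes, away from the robot, to switch the magnet on. Leave the other things where they are.

Things in the scene. Friction and masses are not known exactly. Their poses are not given: they have to be found in the camera images.
- chuck: Permanent-magnet chuck, a steel slab fixed to the table, 150 mm (x) by 360 mm (y) by 70 mm high, flat striped top; a foot flange 14 mm high sticks out 10 mm at front and back. Origin: centre of its underside, on the table. Its +x points away from the robot, to the back rail; +y along the rail, to the end stop; z up. Position and yaw vary.
- stop: End stop: dark steel finger clamped on the rail, fixed, elsewhere along it each time. It reaches 44 mm from the rail's face towards the robot, is 22 mm wide along the rail, 23 mm high above the chuck's top (clamp screw over the rail: 43 mm). Origin: on its contact face (looks to the chuck's -y), where that meets chuck top and rail face. Axes as the chuck's.
- block: Tall dark-grey hollow cast-iron block, bored holes in its sides, 60 mm (x) by 90 mm (y) by 140 mm high, walls 6 mm, open top and bottom, about 1.65 kg, loose on the chuck, turned a little. Origin: centre of its underside; its axes roughly the chuck's, parallel when home. Home: origin 30 mm from the rail's face, +y side on the stop. Sliding takes 7 to 13 N; pushed above 40 mm it may tip.
- lever (a joint): On/off lever on the chuck's -y end, turning about a level axis along the chuck's y. 0 rad: off, leaning 35 degrees from vertical towards the robot (chuck's -x); 1.22 rad: on, leaning 35 degrees away from the robot, at its end stop. May start up to 0.25. Stays where it is left; takes 3 to 8 N to push.
- lever_ball (a point): Centre of the black ball, 26 mm across, at the lever's end, 112 mm from the lever's axis; the arm is a steel bar 12 mm thick.
- lever_pivot (a point): Point on the lever's axis, in the plane in which the lever's bar swings; fixed to the chuck, 35 mm above the table, 24 mm out from the chuck's end.
- ring_gauge: Steel ring 42 mm across and 18 mm high, standing loose on the front left part of the chuck, to be left alone. Origin: centre of its underside.
- brush: Small brush lying on the table in front of the chuck, to be left alone.
- hex_key: Dark L-shaped hex key, 85 mm long, 8 mm thick, lying on the table in front of the chuck, to be left alone.
- punch_plate: Drilled aluminium plate 120 x 100 x 25 mm on the table at the left, to be left alone.
- oil_bottle: White bottle 56 mm across, 150 mm high, at the right, to be left alone.
- dial_stand: Dial gauge on a magnetic foot, about 200 mm high, at the right, to be left alone. Origin under the foot.
- hammer: Hammer with a brass head, lying at the right, to be left alone.
- block_top (a point): Centre of the block's open top end, 140 mm above its base. The block stands taller than most fingers are long: lean the gripper back from the face it pushes, by some 30 degrees, so that only the fingertips touch, low down. Two fingertips held apart on its broad side turn it square as they push; a single one off its middle turns it askew.
- rail_face (a point): Middle of the back rail's face towards the robot, at the height of the chuck's top (70 mm above the table), 63 mm from the chuck's centre along its +x. The rail is a dark bar along the chuck's far long edge, 340 mm long, 12 mm thick; its top is 15 mm above the chuck's top.
Not all that is in view belongs to the job. Leave any yellow look-alike of the block alone.

How it is judged (in metres and radians):
On the way, in this order (a step that is already met when the one before it is completed fails the run):
1. the block stands home: flat against the back rail and the end stop (x of block in the frame of chuck above 0.0295 m and y of block in the frame of stop between -0.0485 and -0.042 m and angle between the x axis of block and the x axis of chuck, either way round below 0.05 rad and angle between block's own z axis and vertical below 0.03 rad), for 0.3 s.
2. the lever is over at on (value of joint lever above 1.1 rad), for 0.2 s.
At the end, for the whole second after the job is handed in: The block stands upright and still on the chuck, flat against the back rail and the end stop (within 3.5 mm of each and square within 3 degrees), and the lever is over at on (within 0.12 rad of its stop) (all of step 1 and linear speed of block below 0.01 m/s and value of joint lever above 1.1 rad); the robot touches nothing.
It fails at once if the block tips (by more than 9 degrees) (angle between block's own z axis and vertical above 0.16 rad).
It fails at once if the block is lifted off the chuck (z of block in the frame of chuck above 0.08 m).
It fails at once if another thing is moved by more than 20 mm (distance of any of ring_gauge, brush, hex_key, punch_plate, oil_bottle, dial_stand, hammer from where it was at the start of the episode above 0.02 m).
It also fails if it takes over 58 s, if anything falls off the work surface, if the arm or the gripper's body presses on something with over 40 N, if the wrist force passes 120 N, or if a joint passes its speed limit or range.

## Working session

There is one attempt and no reset: what is moved stays moved. The work goes in short steps, each a Python script; the robot and the scene stay as the last script left them, time stands still between calls to the robot, and variables do not carry over. Pictures are saved under pics/ and viewed, and the job is handed in when it is done.

```bash
mkdir -p pics; ls
cat > h.py <<'E'
import numpy as np, cv2
from station import ctrl
def cal(n):
    c=ctrl.get_calibration(n); K=np.array(c["K"],float).reshape(3,3)
    R,_=cv2.Rodrigues(np.array(c["rvec"],float)); return K,R,np.array(c["tvec"],float).ravel()
def cloud(n,d):
    K,R,t=cal(n); v,u=np.mgrid[0:480,0:640]
    p=np.stack([(u-K[0,2])/K[0,0]*d,(v-K[1,2])/K[1,1]*d,d],-1)
    w=(p-t)@R; w[d<=0]=np.nan; return w
def ray(n,u,v,z):
    K,R,t=cal(n); dr=R.T@np.array([(u-K[0,2])/K[0,0],(v-K[1,2])/K[1,1],1]); c=-R.T@t
    return c+dr*(z-c[2])/dr[2]
def proj(n,p):
    K,R,t=cal(n); q=K@(R@np.asarray(p)+t); return q[:2]/q[2]
def snap(tag):
    out={}
    for n in("top","side"):
        im,d=ctrl.get_image(n); np.savez(f"{tag}_{n}.npz",im=im,d=d); cv2.imwrite(f"pics/{tag}_{n}.png",im[:,:,::-1]); out[n]=(im,d)
    return out
E
python3 - <<'E'
from h import *
snap("a")
for n in("top","side"):
    K,R,t=cal(n); print(K.tolist(),(-R.T@t).round(3),R[2].round(3))
print(ctrl.nose_length,ctrl.current_t(),ctrl.current_ee_rot(),ctrl.current_opening())
E
```

```text
pics
[[465.51079846478996, 0.0, 316.94917242222647], [0.0, 465.51079846478996, 235.97705626591198], [0.0, 0.0, 1.0]] [ 0.308 -0.029  1.533] [ 0.163 -0.001 -0.987]
[[527.2882920042083, 0.0, 323.3775889157609], [0.0, 527.2882920042083, 239.71890884094046], [0.0, 0.0, 1.0]] [1.133 0.787 0.828] [-0.493 -0.666 -0.559]
0.008 0.1 [-8.99949162e+01  5.95417632e-02  7.25966013e+01] 0.08553377955561779
```

View pics/a_top.png

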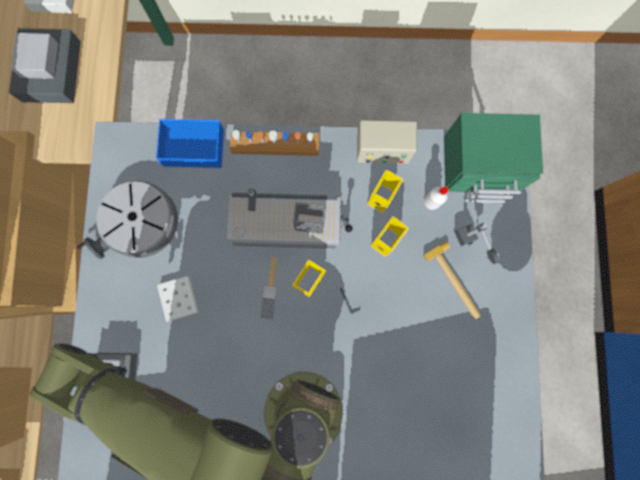

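View pics/a_side.png

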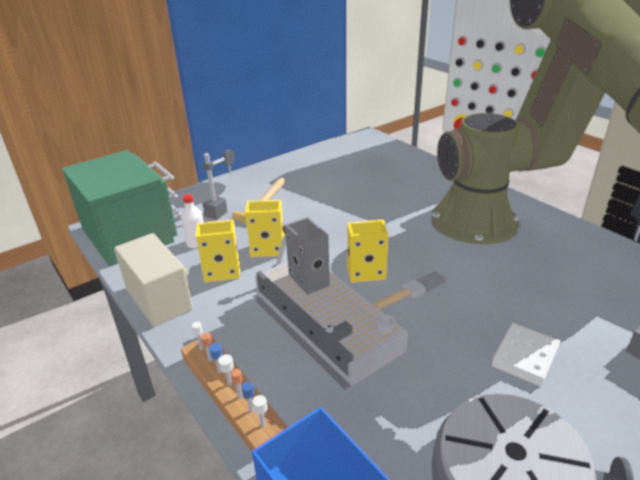

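The top view shows the chuck at u 228–340, v 195–245, the stop near (252,198), the block near (308,217) and the lever ball near (348,228). A yellow look-alike stands in front at (309,278). I'll zoom in next.

Run:
```python
from h import *
a=np.load("a_top.npz"); im=a["im"][180:260,215:365,::-1]
cv2.imwrite("pics/a_topz.png",cv2.resize(im,None,fx=5.3,fy=5.3,interpolation=cv2.INTER_CUBIC))
a=np.load("a_side.npz"); im=a["im"][205:385,240:420,::-1]
cv2.imwrite("pics/a_sidez.png",cv2.resize(im,(600,600),interpolation=cv2.INTER_CUBIC))
w=cloud("top",np.load("a_top.npz")["d"])
for v in range(190,252,6): print(v,[tuple((w[v,u]*1000).round().astype(int)) if np.isfinite(w[v,u,0]) else None for u in (235,265,285,298,308,325,348)])
```

```text
190 [(np.int64(711), np.int64(249), np.int64(5)), (np.int64(714), np.int64(148), np.int64(3)), (np.int64(715), np.int64(80), np.int64(6)), (np.int64(717), np.int64(36), np.int64(1)), (np.int64(720), np.int64(2), np.int64(-8)), (np.int64(720), np.int64(-55), np.int64(-1)), (np.int64(721), np.int64(-133), np.int64(1))]
196 [(np.int64(673), np.int64(235), np.int64(76)), (np.int64(673), np.int64(137), np.int64(85)), (np.int64(674), np.int64(73), np.int64(88)), (np.int64(676), np.int64(32), np.int64(84)), (np.int64(675), np.int64(0), np.int64(88)), (np.int64(678), np.int64(-54), np.int64(81)), (np.int64(701), np.int64(-134), np.int64(-1))]
202 [(np.int64(655), np.int64(236), np.int64(67)), (np.int64(657), np.int64(138), np.int64(69)), (np.int64(658), np.int64(74), np.int64(71)), (np.int64(626), np.int64(26), np.int64(210)), (np.int64(660), np.int64(0), np.int64(67)), (np.int64(660), np.int64(-55), np.int64(74)), (np.int64(679), np.int64(-134), np.int64(2))]
208 [(np.int64(634), np.int64(233), np.int64(73)), (np.int64(638), np.int64(138), np.int64(67)), (np.int64(638), np.int64(73), np.int
[... 1767 characters left out ...]
4(73)), (np.int64(557), np.int64(-135), np.int64(-2))]
244 [(np.int64(525), np.int64(237), np.int64(18)), (np.int64(528), np.int64(139), np.int64(14)), (np.int64(531), np.int64(74), np.int64(7)), (np.int64(530), np.int64(30), np.int64(21)), (np.int64(530), np.int64(-3), np.int64(21)), (np.int64(533), np.int64(-59), np.int64(13)), (np.int64(537), np.int64(-136), np.int64(-4))]
250 [(np.int64(508), np.int64(240), np.int64(0)), (np.int64(510), np.int64(140), np.int64(1)), (np.int64(512), np.int64(74), np.int64(-1)), (np.int64(512), np.int64(30), np.int64(4)), (np.int64(514), np.int64(-3), np.int64(-6)), (np.int64(515), np.int64(-59), np.int64(-2)), (np.int64(516), np.int64(-136), np.int64(-2))]
```

View pics/a_topz.png

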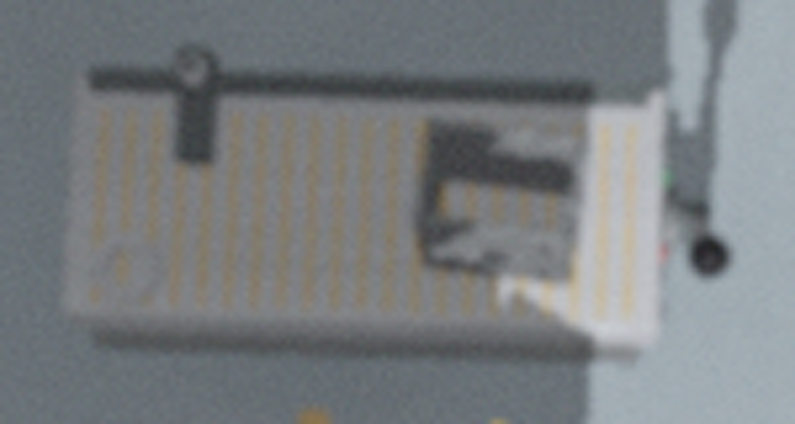

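View pics/a_sidez.png

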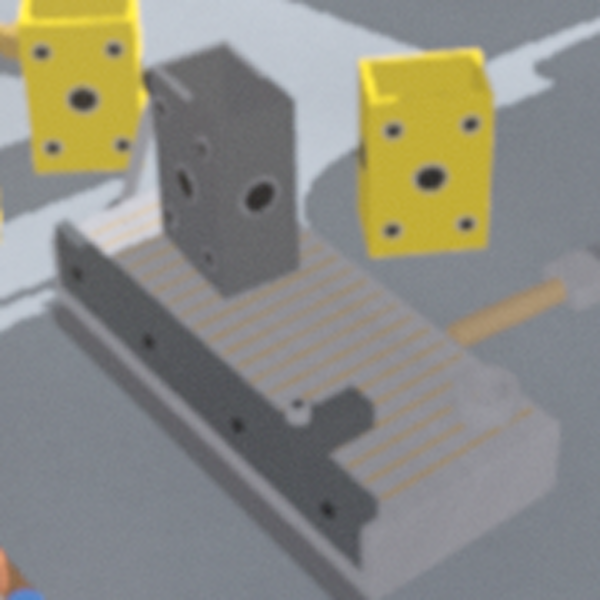

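Run:
```python
from h import *
def zt(x,y): return 215+(x+.5)/5.3-.5,180+(y+.5)/5.3-.5
def zs(x,y): return 240+(x+.5)*.3-.5,205+(y+.5)*.3-.5
P=lambda n,px,z:(ray(n,*px,z)*1000).round(1)
im=np.load("a_top.npz")["im"].astype(float).mean(2); im=cv2.GaussianBlur(im,(0,0),.7)
# rail face bottom edge: dark->light going down in columns
pts=[]
for u in list(range(234,246))+list(range(258,294)):
    c=im[192:206,u]; g=np.diff(c); i=g.argmax()
    if 0<i<len(g)-1:
        o=(g[i-1]-g[i+1])/(2*(g[i-1]-2*g[i]+g[i+1])); pts.append(ray("top",u,192+i+.5+o,.07)[:2])
pts=np.array(pts); vx,vy,x0,y0=cv2.fitLine(pts.astype(np.float32),cv2.DIST_HUBER,0,.01,.01).ravel()
r=np.array([-(y-y0)*0+ (x-x0)*vy-(y-y0)*vx for x,y in pts]); print("rail line",vx,vy,x0,y0,"yaw",np.degrees(np.arctan2(-vx*np.sign(vy),abs(vy))),r.std()*1000)
print("rail ends(z85)",P("top",zt(90,75),.085),P("top",zt(592,88),.085))
print("top corners z70 left-back, left-front,right-front,right-back",[P("top",zt(*q),.07) for q in((85,97),(68,315),(655,335),(660,105))])
print("stop at z93: left/right edges front",[P("top",zt(*q),.093) for q in((177,160),(213,160),(215,110))])
print("block top z210",[P("top",zt(*q),.21) for q in((428,120),(585,130),(575,280),(420,265))])
print("block base side",[P("side",zs(*q),.07) for q in((225,297),(300,268),(165,240))])
print("block top side",[P("side",zs(*q),.21) for q in((215,103),(295,98),(225,42),(148,72))])
print("ball top z .035+.112cos", [P("top",zt(709,256),z) for z in(.127,.14)])
print("ring",P("top",zt(127,270),.088), "stop side corners z93",[P("side",zs(*q),.093) for q in((372,405),(352,388),(305,430))])
w=cloud("top",np.load("a_top.npz")["d"]); m=w[220:236,340:356].reshape(-1,3); m=m[(m[:,2]>.09)]; print("ball cloud",m.mean(0),len(m),m[:,2].max())
b=w[195:240,288:330].reshape(-1,3); b=b[b[:,2]>.2]; print("blk",cv2.minAreaRect((b[:,:2]*1000).astype(np.float32)))
```

```text
rail line 0.0067434553 0.9999773 0.67151463 0.16092741 yaw -0.38637444 0.30997264920073136
rail ends(z85) [677.8 244.5  85. ] [676.5 -58.5  85. ]
top corners z70 left-back, left-front,right-front,right-back [array([667.8, 249.7,  70. ]), array([533.4, 253. ,  70. ]), array([528.9, -99.2,  70. ]), array([ 670.6, -100.4,   70. ])]
stop at z93: left/right edges front [array([624.8, 188.5,  93. ]), array([625.3, 167.1,  93. ]), array([655.9, 167.2,  93. ])]
block top z210 [array([624.6,  33.9, 210. ]), array([620.9, -52.5, 210. ]), array([537.1, -48.6, 210. ]), array([543.6,  36. , 210. ])]
block base side [array([624.1,  31.9,  70. ]), array([566.2,  39.5,  70. ]), array([620.3, -44.8,  70. ])]
block top side [array([610.2,  12.1, 210. ]), array([567.4,  40.1, 210. ]), array([561.7, -43.9, 210. ]), array([622.6, -45.9, 210. ])]
ball top z .035+.112cos [array([ 567.3, -127.2,  127. ]), array([ 564.9, -126.3,  140. ])]
ring [558.4 215.9  88. ] stop side corners z93 [array([630.3, 192.2,  93. ]), array([630.2, 173.2,  93. ]), array([674.7, 183.6,  93. ])]
ball cloud [ 0.56597218 -0.12406867  0.1451411 ] 60 0.15401905450462827
blk ((592.97900390625, -5.35125732421875), (89.70169067382812, 61.07634353637695), 84.2159194946289)
```

Run:
```python
from h import *
from scipy.spatial.transform import Rotation as Ro
a=np.load("a_top.npz"); im=a["im"]; w=cloud("top",a["d"])
hsv=cv2.cvtColor(im,cv2.COLOR_RGB2HSV)
m=cv2.inRange(hsv,(20,120,120),(35,255,255)); n,l,s,c=cv2.connectedComponentsWithStats(m)
for i in range(1,n):
    if s[i,4]>150:
        q=w[(l==i)]; q=q[q[:,2]>.12]; print(s[i],cv2.minAreaRect((q[:,:2]*1000).astype(np.float32)) if len(q)>5 else 0, np.nanmedian(q[:,2]))
def ori(push_deg,lean):
    d=np.array([np.cos(np.radians(push_deg)),np.sin(np.radians(push_deg)),0]);L=np.radians(lean)
    y=np.sin(L)*d+[0,0,-np.cos(L)]; z=np.cos(L)*d+[0,0,np.sin(L)]
    out=[]
    for s in(1,-1):
        Z=s*z; X=np.cross(y,Z); out.append(Ro.from_matrix(np.stack([X,y,Z],1)).as_euler("xyz",degrees=True))
    return out
for nm,p,deg in(("y",[.593,-.1,.092],89.6),("y2",[.642,.07,.092],89.6),("yhigh",[.593,-.1,.26],89.6),("x",[.53,.11,.092],-.4),("xhi",[.53,.11,.26],-.4),("x2",[.6,.122,.092],-.4)):
    for lean in(30,35):
        for o in ori(deg,lean):
            j=ctrl.inverse_kinematics(p,o); print(nm,lean,o.round(1),None if j is None else np.round(j))
```

```text
[368 170  34  42 625] ((699.6166381835938, -244.32339477539062), (59.96458435058594, 92.34109497070312), 60.869232177734375) 0.13849103526506407
[371 217  37  39 533] ((552.072021484375, -257.6724853515625), (59.53981018066406, 90.89825439453125), 54.406436920166016) 0.13923452873126488
[425 242  24  18 179] 0 nan
[293 260  33  37 350] ((412.80108642578125, -8.225189208984375), (59.043792724609375, 90.05632019042969), 58.67988967895508) 0.1393197872068561
y 30 [-60.    0.   -0.4] [-24.  38.  82.  28.  75. -34.]
y 30 [-120.     0.   179.6] [-24.  38.  82.  28.  75. 146.]
y 35 [-55.    0.   -0.4] [-25.  40.  81.  32.  78. -37.]
y 35 [-125.     0.   179.6] [-25.  40.  81.  32.  78. 143.]
y2 30 [-60.    0.   -0.4] [ -8.  39.  79.  32.  69. -21.]
y2 30 [-120.     0.   179.6] None
y2 35 [-55.    0.   -0.4] [ -9.  40.  79.  37.  71. -25.]
y2 35 [-125.     0.   179.6] None
yhigh 30 [-60.    0.   -0.4] [-24.  28.  73.  27.  91. -26.]
yhigh 30 [-120.     0.   179.6] None
yhigh 35 [-55.    0.   -0.4] [-25.  29.  73.  31.  93. -27.]
yhigh 35 [-125.     0.   179.6] None
x 30 [-60.    0.  -90.4] [ 10.  17. 116. -16.  19. 115.]
x 30 [-120.     0.    89.6] [ 10.  17. 116. -16.  19. -65.]
x 35 [-55.    0.  -90.4] [ 11.  16. 118. -30.  13. 128.]
x 35 [-125.    -0.    89.6] [ 11.  16. 118. -30.  13. -52.]
xhi 30 [-60.    0.  -90.4] [ 10.   2. 107.  -8.  42. 105.]
xhi 30 [-120.     0.    89.6] [ 10.   2. 107.  -8.  42. -75.]
xhi 35 [-55.    0.  -90.4] [ 11.   0. 110. -11.  36. 108.]
xhi 35 [-125.    -0.    89.6] [ 11.   0. 110. -11.  36. -72.]
x2 30 [-60.    0.  -90.4] [ 10.  24. 105. -14.  22. 112.]
x2 30 [-120.     0.    89.6] [ 10.  24. 105. -14.  22. -68.]
x2 35 [-55.    0.  -90.4] [ 10.  23. 108. -24.  16. 122.]
x2 35 [-125.    -0.    89.6] [ 10.  23. 108. -24.  16. -58.]
  return np.nanmean(a, axis, out=out, keepdims=keepdims)
```

```bash
cat >> h.py <<'E'
OX=[-120,0,89.6]; OY=[-60,0,-.4]
def st(tag=""):
    print(tag,round(ctrl.current_t(),2),np.round(ctrl.current_ee_pos(),4),"F",np.round(ctrl.current_ft_force(),1))
def push(start,d,dist,step,vel,stopF,axis,ori=None):
    """step along d until the reaction against d exceeds stopF"""
    f0=np.array(ctrl.current_ft_force()); p=np.array(start,float); d=np.array(d,float); log=[]
    s=0
    while s<dist-1e-9:
        s=min(s+step,dist); ctrl.line_to(list(p+d*s),velocity=vel)
        f=-(np.array(ctrl.current_ft_force())-f0)@d; log.append((round(s*1000),round(float(f),1)))
        if f>stopF: break
    print(log); st("push end"); return p+d*s
E
python3 - <<'E'
from h import *
ctrl.grab(40); print(ctrl.current_opening())
ctrl.goto([.5,.08,.33],OX); st()
ctrl.goto([.543,-.004,.27],OX); st()
snap("b")
E
```

```text
-9.450075899601821e-05
 2.88 [0.5    0.0805 0.3299] F [ 0.7 -0.  -0.3]
 3.41 [ 0.5431 -0.004   0.2696] F [0.7 0.7 0.1]
```

View pics/b_side.png

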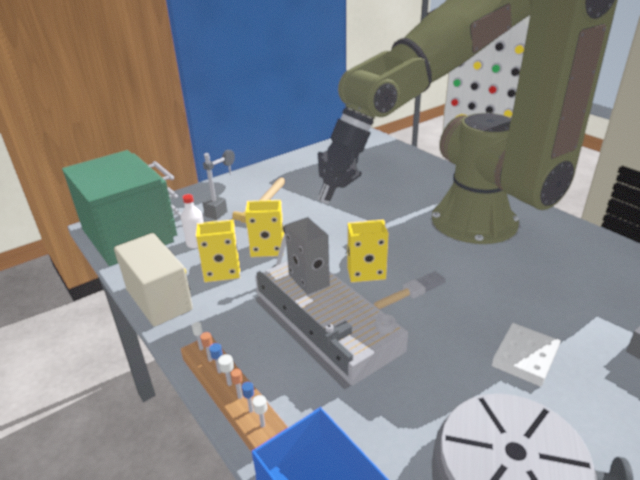

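Run:
```python
from h import *
p=[.543,-.004,.27];print(proj("side",p),proj("side",[.563,-.004,.21]))
a=np.load("b_side.npz")["im"][60:300,250:450,::-1]; cv2.imwrite("pics/b_sidez.png",cv2.resize(a,(500,600),interpolation=cv2.INTER_CUBIC))
```

```text
[323.95574743 197.95689272] [317.3808822  224.80057893]
```

View pics/b_sidez.png

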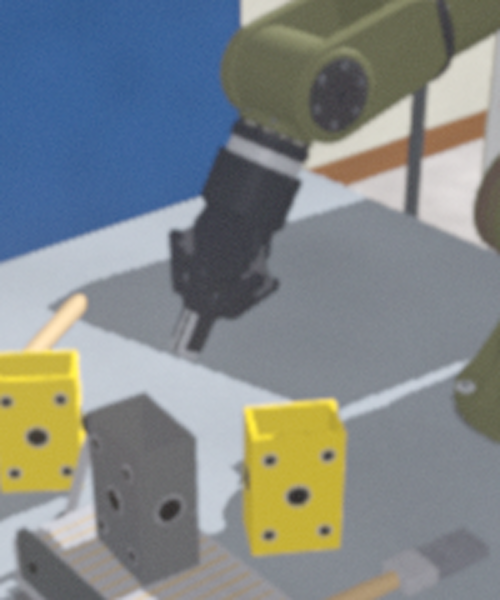

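The fingertip appears at about (324,200), where TCP projects to (324,198), so the calibration agrees. The way down between the block and the front yellow one is clear.

Run:
```python
from h import *
ctrl.line_to([.543,-.004,.15],velocity=.2); st()
ctrl.line_to([.543,-.004,.096],velocity=.1); st()
c=np.cos(np.radians(-.4)); s=np.sin(np.radians(-.4))
push([.543,-.004,.096],[c,s,0],.040,.004,.06,22,0)
snap("c")
```

```text
4.26 [ 0.5436 -0.0037  0.1513] F [-0.1  0.2 -0.2]
 4.95 [ 0.5434 -0.004   0.0968] F [0.4 0.4 0.2]
[(4, 1.4), (8, 2.4), (12, 4.5), (16, 4.0), (20, 5.0), (24, 2.9), (28, 3.7), (32, 2.9), (36, 3.0), (40, 2.3)]
push end 7.45 [ 0.5831 -0.0043  0.096 ] F [-1.8 -0.2 -1.3]
```

Run:
```python
from h import *
a=np.load("c_side.npz")["im"][60:300,250:450,::-1]; cv2.imwrite("pics/c_sidez.png",cv2.resize(a,(500,600),interpolation=cv2.INTER_CUBIC))
```

```text
(no output)
```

View pics/c_sidez.png

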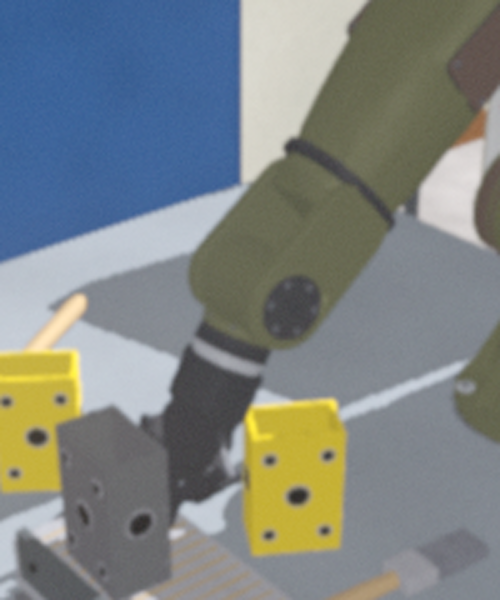

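The block has slid toward the rail and is still upright, at zoom (115,500). I'll carry on to the rail.

```bash
python3 - <<'E'
from h import *
p=np.array([.583,-.0043,.096])
q=push(p,[1,-.007,0],.026,.002,.06,20,0)
f,_=ctrl.get_image("top")
ctrl.line_to([.57,-.004,.096],velocity=.1); ctrl.line_to([.55,-.004,.32],velocity=.25); st()
ctrl.goto([.60,-.02,.34],OY)
snap("d")
E
python3 - <<'E'
import sys; sys.path.insert(0,".")
E
python3 - <<'E'
from h import *
a=np.load("d_side.npz"); w=cloud("side",a["d"])
im=a["im"][205:385,240:420,::-1]
cv2.imwrite("pics/d_sidez.png",cv2.resize(im,(600,600),interpolation=cv2.INTER_CUBIC))
E
```

```text
[(2, 2.1), (4, 2.5), (6, 2.9), (8, 2.7), (10, 2.0), (12, 2.2), (14, 17.7), (16, 38.7)]
push end 9.55 [ 0.5966 -0.005   0.0955] F [-41.7  -8.5  22.8]
 11.09 [ 0.5498 -0.004   0.3185] F [ 0.2 -0.  -0.5]
```

View pics/d_sidez.png

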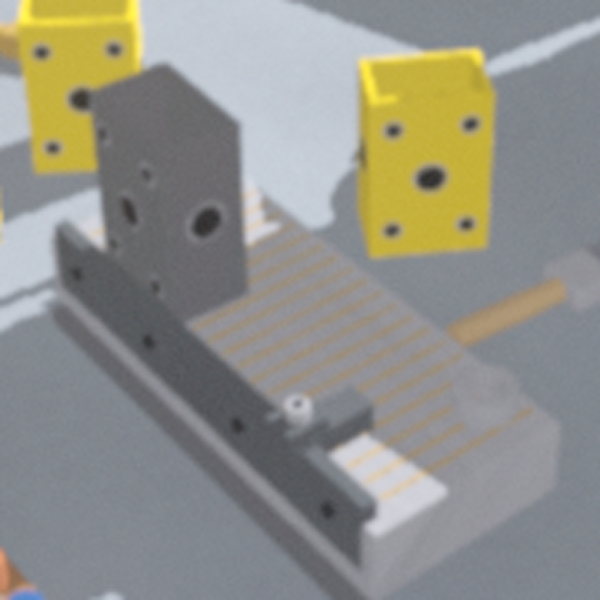

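View pics/d_top.png

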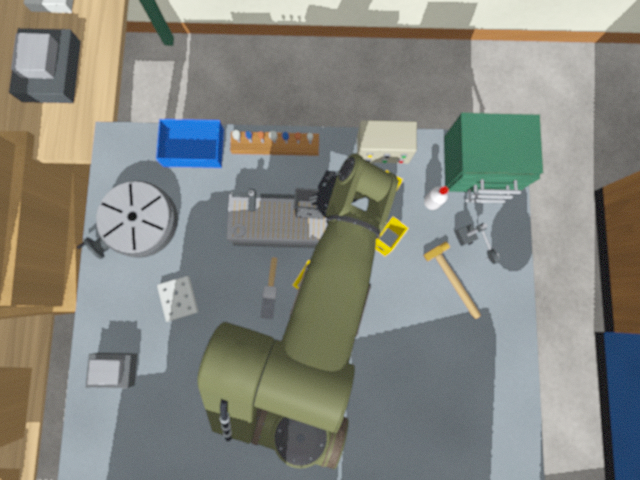

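The block stands against the rail: the corner where its base meets the rail is near zoom (185,320) and its front corner is at (245,293). Next is the push along the rail.

Run:
```python
from h import *
def zs(x,y): return 240+(x+.5)*.3-.5,205+(y+.5)*.3-.5
print(ray("side",*zs(245,293),.07),ray("side",*zs(240,124),.21),ray("side",*zs(93,92),.21),ray("side",*zs(163,63),.21))
ctrl.line_to([.642,-.085,.25],velocity=.25); st()
ctrl.line_to([.642,-.085,.096],velocity=.15); st()
d=[.0067,1,0]
push([.642,-.085,.096],d,.130,.005,.08,22,1)
im,dd=ctrl.get_image("side"); cv2.imwrite("pics/e.png",im[:,:,::-1])
a=im[60:360,250:450,::-1]; cv2.imwrite("pics/ez.png",cv2.resize(a,(400,600),interpolation=cv2.INTER_CUBIC))
```

```text
[0.61125861 0.03708012 0.07      ] [0.61207656 0.04138894 0.21      ] [ 0.66350488 -0.04872068  0.21      ] [ 0.60879949 -0.04876024  0.21      ]
 13.09 [ 0.642  -0.0845  0.2511] F [ 0.3 -0.2  0.5]
 14.27 [ 0.6424 -0.0851  0.0972] F [-1.2  0.5  0.6]
[(5, 1.0), (10, 0.5), (15, 0.0), (20, 0.8), (25, 3.1), (30, 3.9), (35, 4.7), (40, 4.4), (45, 4.0), (50, 4.1), (55, 4.3), (60, 4.2), (65, 4.3), (70, 4.3), (75, 3.7), (80, 3.9), (85, 4.4), (90, 4.7), (95, 5.1), (100, 3.4), (105, 4.1), (110, 5.0), (115, 4.3), (120, 4.4), (125, 3.9), (130, 4.6)]
push end 20.77 [0.6429 0.0451 0.096 ] F [ 1.5 -4.1 -0.4]
```

View pics/ez.png

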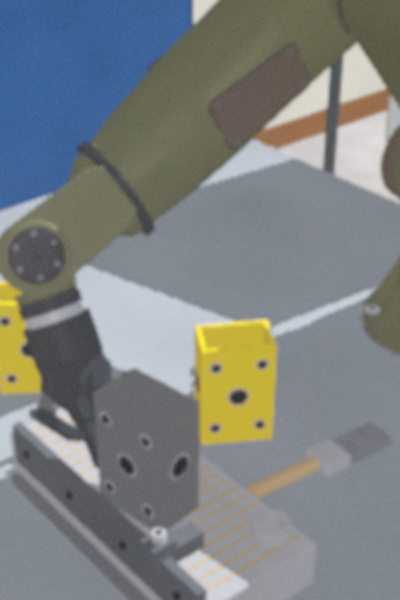

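The block is close to the stop (screw at zoom (160,535)) and square to the rail. I'll finish with small steps.

Run:
```python
from h import *
d=[.0067,1,0]
q=push([.6429,.045,.096],d,.012,.004,.08,18,1)
q=push(q,d,.018,.001,.05,14,1)
im,dd=ctrl.get_image("side"); a=im[60:360,250:450,::-1]; cv2.imwrite("pics/fz.png",cv2.resize(a,(400,600),interpolation=cv2.INTER_CUBIC))
```

```text
[(4, 0.8), (8, 1.7), (12, 0.7)]
push end 21.57 [0.643  0.0569 0.096 ] F [ 1.5 -4.5  0.2]
[(1, 2.7), (2, 4.1), (3, 3.1), (4, 4.3), (5, 4.1), (6, 2.5), (7, 3.5), (8, 4.6), (9, 9.0), (10, 14.3)]
push end 24.07 [0.6432 0.065  0.096 ] F [ -1.5 -18.7   2.4]
```

View pics/fz.png

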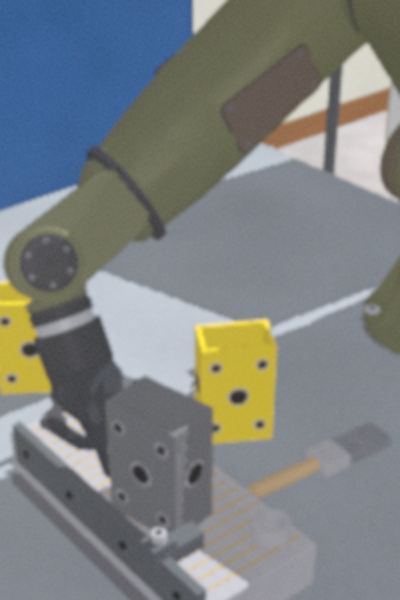

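The +y push ended on the stop, with the force rising at TCP y 0.065 against an expected 0.0635. Now a seating push toward the rail.

Run:
```python
from h import *
ctrl.line_to([.642,.045,.096],velocity=.12); ctrl.line_to([.642,.03,.33],velocity=.3); st()
ctrl.goto([.55,.122,.32],OX)
ctrl.line_to([.575,.122,.25],velocity=.25); ctrl.line_to([.575,.122,.096],velocity=.15); st()
q=push([.575,.122,.096],[1,-.0067,0],.015,.005,.06,15,0)
q=push(q,[1,-.0067,0],.015,.001,.05,16,0)
ctrl.line_to([.57,.122,.096],velocity=.12); ctrl.line_to([.54,.122,.28],velocity=.3)
ctrl.goto([.50,-.127,.30],[-90,0,-90]); st()
snap("g")
for n,(x0,x1,y0,y1) in dict(top=(215,365,180,260),side=(240,440,205,385)).items():
    im=np.load(f"g_{n}.npz")["im"][y0:y1,x0:x1,::-1]; cv2.imwrite(f"pics/g_{n}z.png",cv2.resize(im,None,fx=(5.3 if n=="top" else 3.3),fy=(5.3 if n=="top" else 3.3),interpolation=cv2.INTER_CUBIC))
```

```text
25.38 [0.6416 0.0304 0.3281] F [ 0.1  0.5 -0.7]
 28.06 [0.5755 0.1221 0.0971] F [ 0.5 -0.1 -0. ]
[(5, 0.7), (10, 2.8), (15, 5.0)]
push end 28.81 [0.5897 0.1221 0.0956] F [-4.5  0.9  0.7]
[(1, 9.0), (2, 17.4)]
push end 29.31 [0.5905 0.1223 0.0954] F [-21.9   4.1   9.8]
 32.58 [ 0.5001 -0.1268  0.2997] F [ 0.6 -0.4  0. ]
```

View pics/g_topz.png

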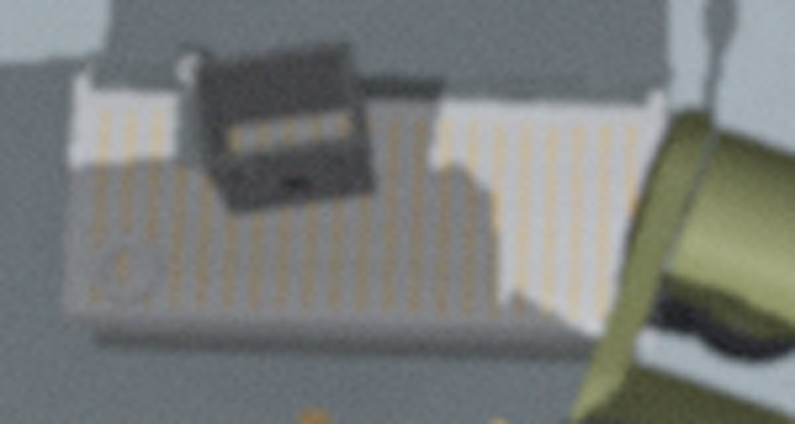

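View pics/g_sidez.png

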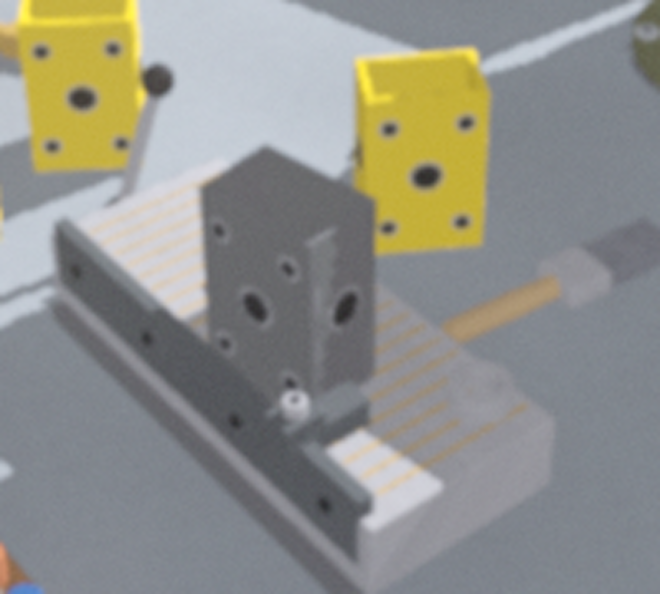

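The last push stopped with the block about 8° askew. In the top zoom its back edge runs from (200,60) to (350,42), so its +y end stands off the rail. I'll push the front face near its +y end to turn it square.

Run:
```python
from h import *
ctrl.goto([.572,.145,.27],OX); st()
ctrl.line_to([.572,.145,.096],velocity=.3); st()
q=push([.572,.145,.096],[1,-.0067,0],.015,.015,.12,30,0)
q=push(q,[1,-.0067,0],.014,.002,.1,26,0)
im,d=ctrl.get_image("side"); a=im[205:385,240:440,::-1]; cv2.imwrite("pics/hz.png",cv2.resize(a,None,fx=3.3,fy=3.3,interpolation=cv2.INTER_CUBIC))
```

```text
34.82 [0.5721 0.1448 0.2701] F [ 0.1 -0.  -0.3]
 35.55 [0.5727 0.1451 0.0974] F [0.4 0.2 0.9]
[(15, 0.3)]
push end 35.83 [0.5878 0.145  0.0977] F [ 0.1 -0.7  0.6]
[(2, 0.8), (4, 7.4), (6, 10.2), (8, 7.7), (10, 7.8), (12, 7.9), (14, 20.5)]
push end 37.58 [0.5993 0.1455 0.0952] F [-20.3   5.4   8.3]
```

View pics/hz.png

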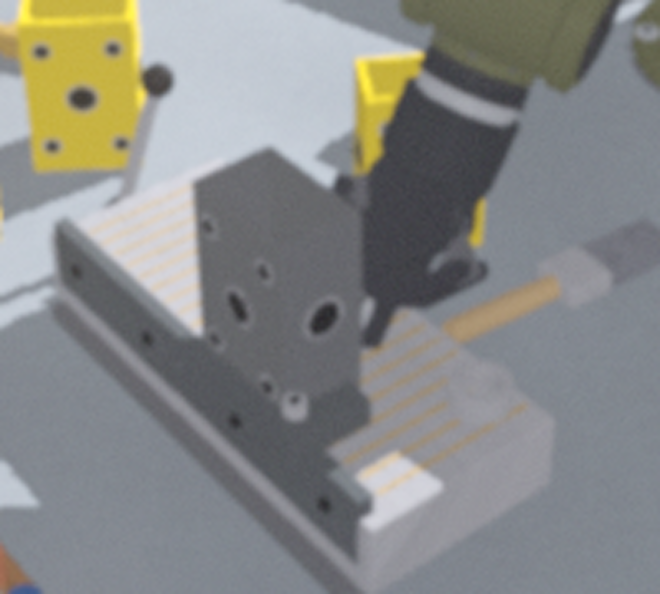

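Run:
```python
from h import *
im=cv2.imread("pics/hz.png")
f=lambda x,y:(240+(x+.5)/3.3-.5,205+(y+.5)/3.3-.5)
A=[ray("side",*f(*q),.21)[:2] for q in((195,183),(268,148),(362,208))]
print(np.round(A,4)); e=A[2]-A[1]; print(np.degrees(np.arctan2(-e[0],e[1])),np.linalg.norm(e)); e=A[0]-A[1]; print(np.degrees(np.arctan2(e[1],e[0])),np.linalg.norm(e))
g=cv2.cvtColor(im,cv2.COLOR_BGR2GRAY)[130:450,170:420]; g=cv2.createCLAHE(4,(4,4)).apply(g); cv2.imwrite("pics/hzz.png",cv2.resize(g,(468,600)))
```

```text
[[0.6701 0.0769]
 [0.614  0.0757]
 [0.6085 0.1597]]
3.755495464990294 0.08418864362195097
1.2122445359620262 0.05611410175141057
```

View pics/hzz.png

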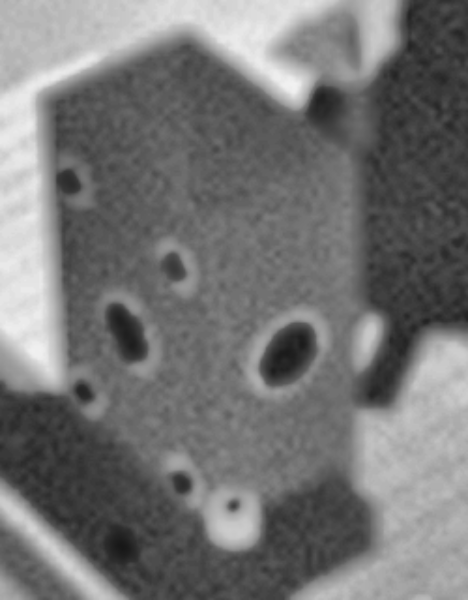

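Run:
```python
from h import *
ctrl.line_to([.57,.145,.11],velocity=.2); ctrl.line_to([.54,.13,.27],velocity=.4)
ctrl.goto([.525,-.127,.24],[-90,0,-90]); st()
snap("i")
im=np.load("i_top.npz")["im"][180:260,215:365,::-1]; cv2.imwrite("pics/i_topz.png",cv2.resize(im,None,fx=5.3,fy=5.3,interpolation=cv2.INTER_CUBIC))
im=np.load("i_side.npz")["im"][205:385,240:440,::-1]; cv2.imwrite("pics/i_sidez.png",cv2.resize(im,None,fx=3.3,fy=3.3,interpolation=cv2.INTER_CUBIC))
w=cloud("top",np.load("i_top.npz")["d"]); b=w[180:230,240:300].reshape(-1,3); b=b[b[:,2]>.2]; print("blk",cv2.minAreaRect((b[:,:2]*1000).astype(np.float32)))
```

```text
40.66 [ 0.525  -0.1268  0.2397] F [0.4 0.5 0.5]
blk ((641.1947631835938, 118.81683349609375), (90.29859161376953, 63.027225494384766), 89.21340942382812)
```

View pics/i_topz.png

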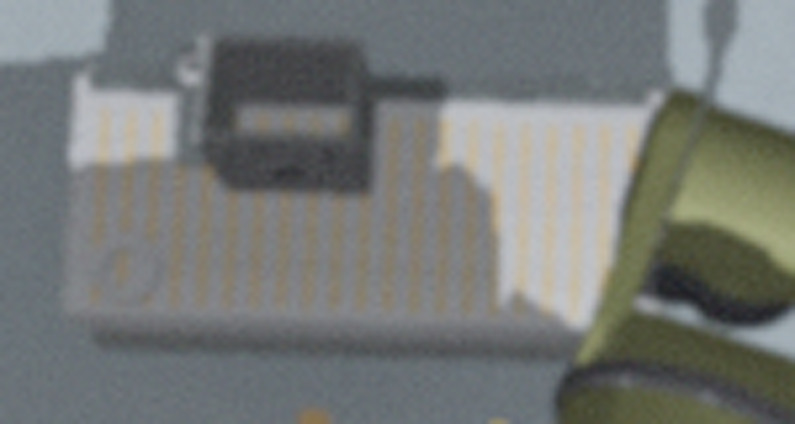

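View pics/i_sidez.png

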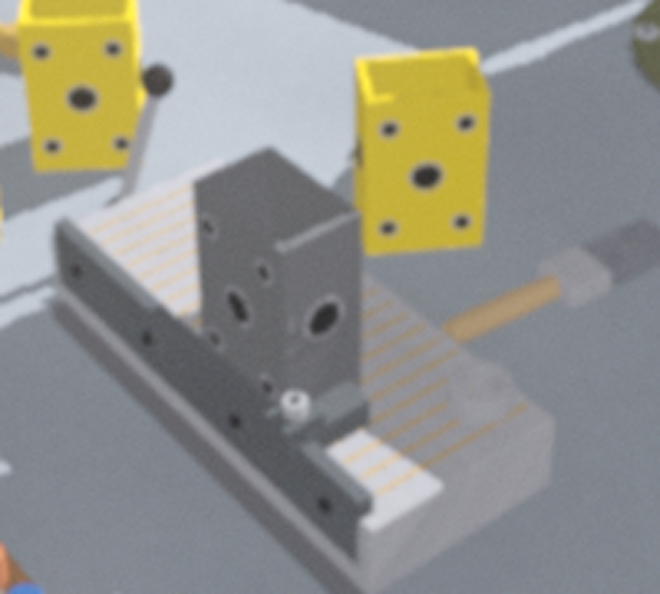

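The block is square to the rail now, but both views put its +y face about 3–5 mm short of the stop. It needs one more short push along the rail, with the contact slightly on the robot's side of centre.

Run:
```python
from h import *
ctrl.goto([.637,.045,.25],OY); st()
ctrl.line_to([.637,.045,.094],velocity=.3); st()
d=[.0067,1,0]
q=push([.637,.045,.094],d,.014,.014,.12,18,1)
q=push(q,d,.016,.0025,.12,16,1)
a=np.load
o=snap("j")
im=o["side"][0][205:385,240:440,::-1]; cv2.imwrite("pics/j_sidez.png",cv2.resize(im,None,fx=3.3,fy=3.3,interpolation=cv2.INTER_CUBIC))
```

```text
42.12 [0.6369 0.0448 0.2501] F [ 0.1  0.1 -0.6]
 42.78 [0.6378 0.0448 0.0959] F [-0.1  1.   1. ]
[(14, 1.3)]
push end 43.05 [0.6377 0.0595 0.0959] F [ 0.4 -0.2 -0.6]
[(2, 1.4), (5, 8.3), (8, 9.4), (10, 11.1), (12, 25.7)]
push end 44.3 [0.6377 0.0681 0.0947] F [ -6.5 -25.9   9.2]
```

View pics/j_sidez.png

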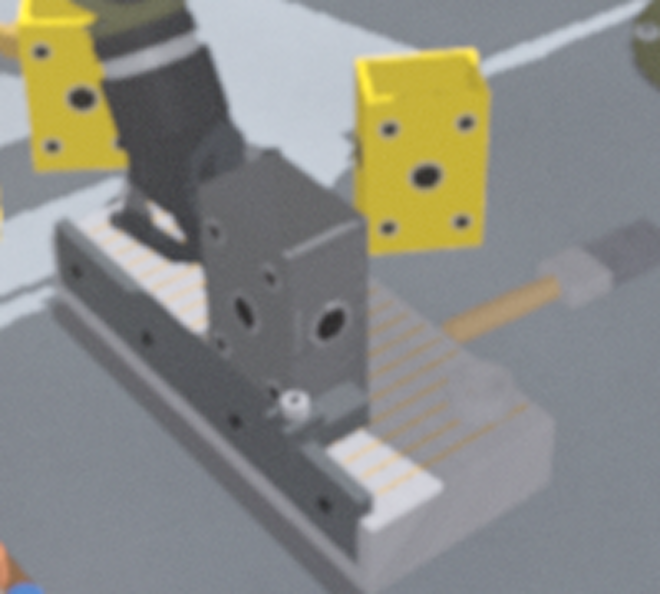

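It moved about 5 mm onto the stop: the force jumped at a -y face of about 0.0816, and 0.081 was expected. I'll back off, look, then do the lever.

Run:
```python
from h import *
ctrl.line_to([.637,.05,.096],velocity=.2); ctrl.line_to([.62,-.03,.21],velocity=.4)
ctrl.line_to([.53,-.122,.21],velocity=.4); st()
o=snap("k")
im=o["side"][0][205:385,240:440,::-1]; cv2.imwrite("pics/k_sidez.png",cv2.resize(im,None,fx=3.3,fy=3.3,interpolation=cv2.INTER_CUBIC))
im=o["top"][0][180:260,215:365,::-1]; cv2.imwrite("pics/k_topz.png",cv2.resize(im,None,fx=5.3,fy=5.3,interpolation=cv2.INTER_CUBIC))
w=cloud("top",o["top"][1]); b=w[180:230,240:300].reshape(-1,3); b=b[b[:,2]>.2]; print("blk",cv2.minAreaRect((b[:,:2]*1000).astype(np.float32)))
```

```text
45.63 [ 0.5295 -0.1217  0.209 ] F [ 0.7 -0.1  0.6]
blk ((641.3052368164062, 125.20933532714844), (90.23112487792969, 61.35075759887695), 89.26390838623047)
```

View pics/k_sidez.png

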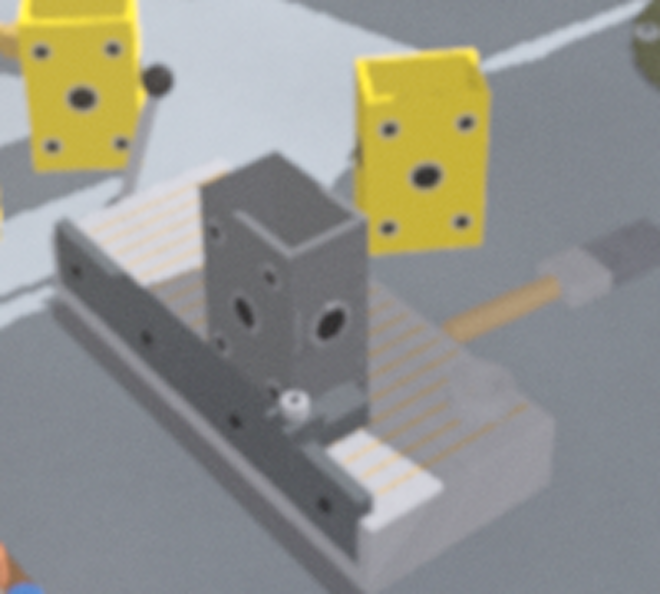

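View pics/k_topz.png

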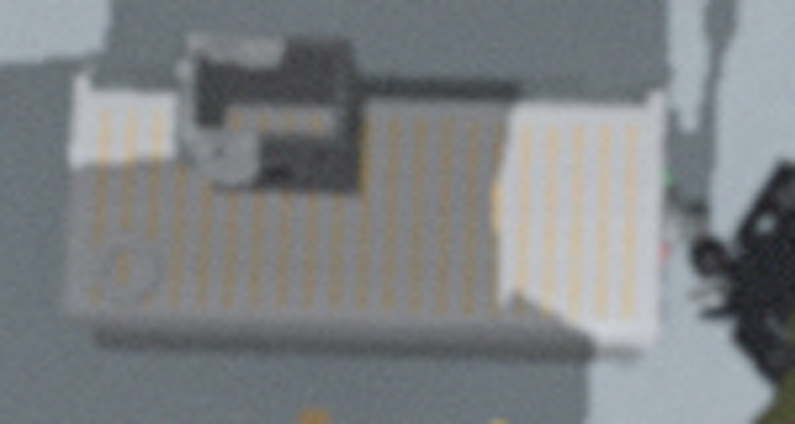

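Block square, on rail and stop (top-depth centre 0.641, 0.125; yaw −0.7° against the rail's −0.4°). Now the lever.

Run:
```python
from h import *
ctrl.line_to([.53,-.122,.130],velocity=.25); st()
q=push([.53,-.122,.130],[1,0,0],.105,.035,.12,35,0)
q=push(q,[1,0,0],.035,.003,.1,22,0)
o=snap("l")
im=o["side"][0][205:325,200:400,::-1]; cv2.imwrite("pics/l_sidez.png",cv2.resize(im,None,fx=3.9,fy=3.9,interpolation=cv2.INTER_CUBIC))
```

```text
46.2 [ 0.5305 -0.1213  0.1305] F [-0.1 -0.4  0.8]
[(35, 0.6), (70, -0.1), (105, -0.1)]
push end 47.52 [ 0.6345 -0.122   0.1299] F [ 0.1  0.6 -0.5]
[(3, 4.0), (6, 3.2), (9, 2.7), (12, 18.1), (15, 39.3)]
push end 48.77 [ 0.6466 -0.1218  0.1295] F [-39.2  -0.    8.8]
```

View pics/l_sidez.png

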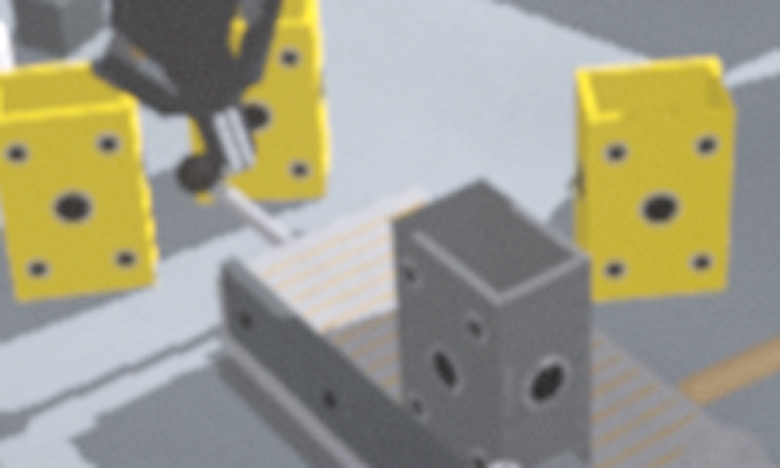

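The lever is hard on its end stop: the ball is at zoom (198,173), the force is 39 N and TCP x is 0.647 against an expected 0.644. I'll retract, check and hand in.

Run:
```python
from h import *
ctrl.line_to([.62,-.122,.14],velocity=.2); ctrl.line_to([.57,-.13,.27],velocity=.35); st()
o=snap("m")
im=o["side"][0][205:385,220:440,::-1]; cv2.imwrite("pics/m_sidez.png",cv2.resize(im,None,fx=3.3,fy=3.3,interpolation=cv2.INTER_CUBIC))
w=cloud("top",o["top"][1]); b=w[180:230,240:300].reshape(-1,3); b=b[b[:,2]>.2]; print("blk",cv2.minAreaRect((b[:,:2]*1000).astype(np.float32)))
f=(200+198.5/3.9-.5,205+173.5/3.9-.5); print("ball",ray("side",*f,.127))
```

```text
49.73 [ 0.5704 -0.13    0.2705] F [ 0.5 -0.2 -0.4]
blk ((641.4804077148438, 125.28276062011719), (90.19915008544922, 62.23202896118164), 89.79241943359375)
ball [ 0.66983354 -0.12612811  0.127     ]
```

View pics/m_sidez.png

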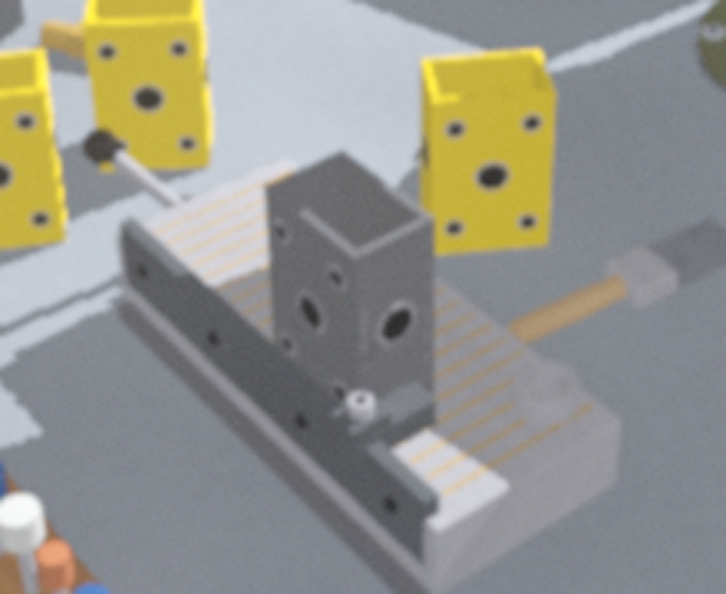

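The lever stays over, with its ball at zoom (102,147) and measured x 0.670 against an expected 0.671. The block is square and home, and the arm is clear.

Run:
```python
from h import *
ctrl.hand_in(); print(ctrl.current_t())
```

```text
the job is handed in; nothing more can be done
the job is handed in; nothing more can be done
```

The block is home against the back rail and the end stop, the lever is fully over at on, and I handed the job in at about 50 s. No verdict was reported.

**What I did:** I pushed the block low with closed, leaned-back fingertips, first to the rail and then along it to the stop. That left it about 8° askew, and a seating push on the middle of its front face did not cure it. I turned it square with a push near the +y end of that face. It then stood about 5 mm short of the stop, so I closed the gap with one more short push. Last, I pushed the lever over to its hard stop.

**Last checks, arm clear of everything:**
- **Block:** upright and still, centre at about (0.641, 0.125). Its yaw was −0.2°, with the rail at about −0.4°.
- **Lever:** ball at x = 0.670 m, with 0.671 m expected at full on.
- **Other things:** nothing I could see in the views had moved. I did not measure them one by one.

**What disagreed:** the first measurements of the stop's face differed by about 5 mm between the two cameras (0.167 and 0.172 m). I relied on the contact force instead, which put it at about 0.171 m.

**Harder than intended:** two pushes peaked at about 40 N on the fingertips, one against the rail and one against the lever's stop. The limits are 40 N on the arm or gripper body and 120 N at the wrist.

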